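Stack washed tube strips crosswise in the drying drawer

ROBOT

A 6-joint arm with a two-finger parallel gripper is mounted at the origin on the work surface. World frame = base frame: x ahead of the robot, y to its left, z up, the work surface at z = 0. Lengths are in m, angles in rad, forces in N, time in s.
With the tool pointing down it reaches from about 0.35 to 0.725 m from the base axis. Payload 6 kg.
Tool frame: the origin (TCP) lies between the finger pads; the fingertips stand 14 mm ahead of it and the grasp point (between the pads) lies 5 mm behind it; z points along the fingers, y is the line along which they close (so a half turn about z gives the same grasp; the last joint's range is limited). The gripper opens to 85 mm and grips with 20 to 120 N. Pads are 22 mm wide; open, the fingers measure 114 mm over their backs; the gripper's body (76 mm by 85 mm) begins 54 mm behind the grasp point. The pads swing forward as they close: fully open they stand 13 mm farther back than shut.
Start: joints at [1.488, 0.04, 0.085, 0, -1.615, -0.334], TCP at [0.243, 0.549, 0.245] pointing down, gripper open.
Joint ranges: [-2.56, 2.56], [-1.29, 2.01], [-1.08, 1.49], [-3.29, 1.98], [-2.81, -0.18], [-2.99, 2.99]. Speed limits (rad/s): [2.57, 2.57, 3.01, 3.14, 3.14, 3.14].

INTERFACE

Orientations are given as a rotation vector (axis times angle).
In Python, from rig import status, eyes, bot gives the robot as it stands.
- The arm moves only by the tool apply_moves, never from a script. Its argument "rows" is text: rows parted by semicolons, each of 4 numbers parted by spaces: the shift along the tool's x, y, z in units of 40 mm (1.0 is 40 mm), then the turn about the tool's z in units of 5 degrees (1.0 is 5 degrees). In form: dx dy dz roll; .... A call has 1 to 12 rows; each row is the pose to reach, as a shift and turn from the pose commanded when the call began, along the tool's axes at that moment; what a row does not reach only later rows make up. A row lasts 1/10 s, in which the tool goes at most 50 mm and 8.59 degrees, less where a joint would pass 70% of its speed; a pose out of reach is approached as far as the arm can. A call with a gripper value outside its range is refused whole. "jaw" is the opening, from -1 (shut) to 1 (fully open), set as the call begins (left out, the last holds). The fingers move at their own pace and stop on an object; "squeeze" is the grip in N (left out, the last holds). Time passes only in rows, so rows that repeat a pose let the fingers close. It gives the time, the measured TCP pose, the force, the opening and the grip force at its end, in the units of the state.
- status.sense(): the state, without advancing time (a new reading comes with each control period).
- eyes.snapshot(name): name is "scene" or "side" or "wrist"; returns (picture, depth): 400x640x3 uint8, blue, green, red; 400x640 float32, m along the optical axis (not along the pixel's ray), 0 where there is no reading.
- eyes.camera_params(name): a dict with "intrinsics" (3x3 intrinsics, pixels), "k1" (the pictures are not rectified: a ray, as slopes to the right and down, at radius r is drawn at 1 + k1 r^2 times it, then the intrinsics apply), "R" (3x3) and "t" (3): a world point X has camera coordinates R X + t. Camera axes: x right, y down, z forward; pixel columns grow to the right and rows downward; lengths in m; the calibration is good to about 2 mm. A picture is of the moment at which its call begins: read the wrist's pose just before it. camera_params takes no time and is no camera call; for the wrist camera it gives the pose at the moment of the call.
- bot.sign_off(): hands the job in; it is judged then, once.
The state is a dict: "time": time; "q": joint angles; "joint_vel": joint speeds; "joint_torque": joint torques, N m; "tool_pos": TCP position; "orientation": TCP orientation; "wrist_force": force on the tool from outside, world axes, zero at the start; "torque": the same for the moment, N m; "width": finger opening in m; "gripper_force": force on a finger pad.
Only numpy, scipy, OpenCV 4.12 (cv2) and the standard library are available. Lean on these libraries where they do the work, as an engineer would, in place of code of your own. Each camera call takes 0.05 s, during which the arm holds its last target. There are 200 camera calls.

TASK

Two washed tube strips already lie side by side in the drying unit's open drawer. Take the two narrow strips off the sloping drain rack and lay them across that pair, parallel to each other and spaced like the pair below, so the four make a square; then lay the wide strip centrally across those two, running the same way as the bottom pair. Lay each strip down gently, without dropping it, then push the drawer fully shut with the whole stack still standing square, and leave the bottle and the tip box standing where they are.

Things in the scene. Friction and masses are not known exactly. Their poses are not given: they have to be found in the camera images.
- long_a: Narrow tube strip: flat white plastic bar with one row of six dark round holes, 150 long x 30 wide x 16 thick mm. Origin at its centre, x along its length, y across, z through its thickness; faces and ends are alike. Starts on the sloping drain rack, lying along the slope (about 30 degrees, falling away from the robot); any of three places 78 mm apart. About 80 g.
- long_b: The second narrow tube strip, the same as long_a in every way. Starts on the sloping drain rack, lying along the slope (about 30 degrees, falling away from the robot).
- wide: Wide tube strip: like the others but with two rows of holes: 150 long x 46 wide x 16 thick mm. Origin at its centre, axes as for long_a. Starts on the sloping drain rack, lying along the slope (about 30 degrees, falling away from the robot). About 120 g.
- base_a: A loose narrow tube strip, 150 long x 30 wide x 16 thick mm. Origin at its centre, x along its length, y across, z through its thickness; faces and ends are alike. Already lies flat on the drawer floor, its length across the drawer; it is the one of the bottom pair nearer the drawer front (its handle). Its y axis points towards the drawer front.
- base_b: The other loose strip of the bottom pair, the same as base_a, parallel to it, 88 mm farther into the drawer centre to centre.
- rack: Fixed steel-wire drain rack in a grey tray 200 x 300 mm. Origin under the tray's centre; x points down the slope (away from the robot), y across the strips. Strips rest at 30 degrees, high end towards the robot, on two 10 mm cross wires, 48 mm each way from the strip centre, against a wire at their low end; strip centres 72 mm above the table, only air under their middles.
- drawer (a joint): Drawer of the drying unit: 0 = fully shut, grows as it is pulled out towards the robot (m); 0.198 at its stop; starts about 0.192 open. Slides with about 2 N of friction and stays where it is left.
- bed (a point): Point on the drawer floor's upper face (18 mm above the table), midway across, 105 mm behind the inner face of the front panel; moves with the drawer. x points into the unit (closing direction), z up. Drawer 282 mm wide inside, side walls 40 mm high, front panel 14 mm thick and 80 mm high. The white unit is 280 deep x 320 wide x 112 high mm, its opening 84 mm above the drawer floor.
- handle (a point): Middle of the drawer's horizontal aluminium bar handle: 110 mm long, 11 mm thick, 32 mm in front of the drawer's front panel, 50 mm above the drawer floor (68 mm above the table). Axes as for bed.
- bottle: Bystander: glass bottle with blue cap, 72 mm diameter, 150 high, stands on the table beyond the rack. Origin at the centre of its underside.
- tipbox: Bystander: blue box with grey lid, 85 x 120 x 72 mm, on the table beyond the rack. Origin at the centre of its underside.
Things that resemble listed ones, but are neither listed nor needed, are in the scene too. Leave any purple look-alike of the wide alone.

How it is judged:
By the outcome, as a careful person would: the job done as asked, in the order asked, and still so for the second after the job is handed in, with the robot touching nothing.
It also fails if it takes over 72 s, if anything falls off the work surface, if the arm or the gripper's body presses on something with over 40 N, if the wrist force passes 120 N, or if a joint passes its speed limit or range.

## Working session

There is one attempt and no reset: what is moved stays moved. The work goes in short steps, Python scripts to look and compute and a tool call to move; the robot and the scene stay as the last step left them, time stands still between calls to the robot, and variables do not carry over. Pictures are saved under pics/ and viewed, at most 14 in all, crops included, and the job is handed in when it is done.

Besides the shell and the picture viewer there is one more tool, called after "Call:" in YAML: its name, and indented under it one key for each argument. apply_moves: Moves the arm, as the interface text tells. Its arguments: {"type":"object","properties":{"rows":{"type":"string"},"jaw":{"type":"number"},"squeeze":{"type":"number"}},"required":["rows"]}

```bash
ls; mkdir -p pics; python3 - <<'E'
from rig import status, eyes, bot
import cv2,numpy as np
s=status.sense(); print({k:np.round(v,4).tolist() for k,v in s.items()})
for n in("scene","side"):
    p,d=eyes.snapshot(n); cv2.imwrite(f"pics/{n}0.png",p); np.savez(f"pics/{n}0.npz",p=p,d=d)
    c=eyes.camera_params(n); print(n,{k:np.round(v,4).tolist() for k,v in c.items()})
E
```

```text
pics
{'time': 0.0, 'q': [1.4877, 0.0408, 0.0838, -0.0004, -1.6155, -0.3337], 'joint_vel': [-0.0001, 0.0017, -0.0005, 0.0022, -0.0002, -0.0006], 'joint_torque': [0.0004, -36.82, 34.7416, 6.9323, -0.0054, -0.0], 'tool_pos': [0.2427, 0.5484, 0.2443], 'orientation': [3.0719, -0.6497, -0.0004], 'wrist_force': [-0.7775, 0.2723, -0.0882], 'torque': [0.0393, -0.0528, 0.0066], 'gripper_force': 0.0, 'width': 0.0853}
scene {'intrinsics': [[426.0893, 0.0, 315.2512], [0.0, 426.0893, 208.2783], [0.0, 0.0, 1.0]], 'k1': -0.0104, 'R': [[0.4252, 0.9049, -0.0215], [0.5638, -0.2834, -0.7758], [-0.708, 0.3177, -0.6307]], 't': [-0.328, -0.2246, 1.3871]}
side {'intrinsics': [[409.6758, 0.0, 315.9622], [0.0, 409.6758, 203.9669], [0.0, 0.0, 1.0]], 'k1': -0.0743, 'R': [[0.9544, -0.2984, -0.0033], [-0.2368, -0.7506, -0.6169], [0.1816, 0.5895, -0.7871]], 't': [-0.495, 0.2299, 0.9617]}
```

View pics/scene0.png

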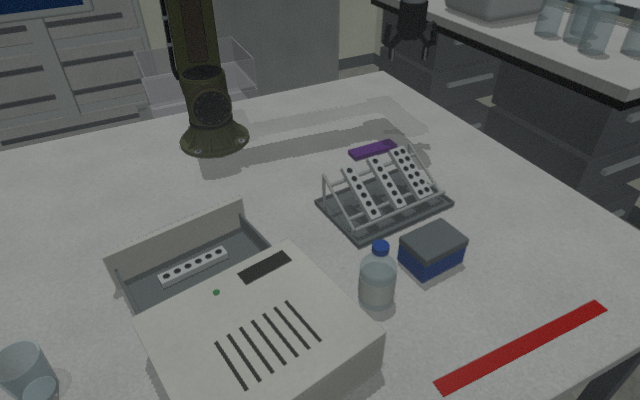

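View pics/side0.png

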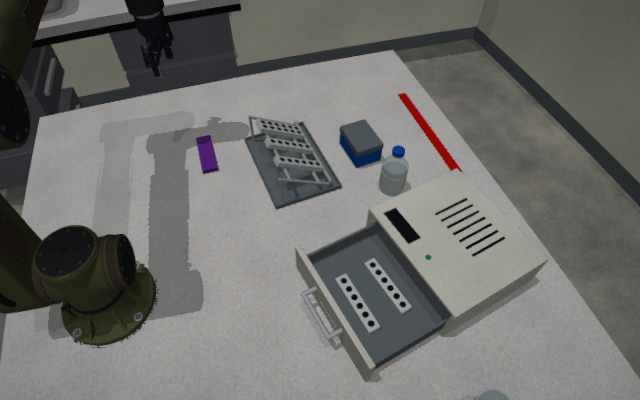

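The scene view shows the rack with the wide strip on its right (410,170), narrow strips at (362,192) and (385,180), and the purple decoy at (372,150). The side view shows the base pair in the drawer at (357,302) and (388,286), and the handle at (320,312).

```bash
cat > h.py <<'E'
import cv2,numpy as np
from scipy.spatial.transform import Rotation as Rot
def cloud(p,d,c):
    "world xyz per pixel from depth"
    v,u=np.mgrid[0:d.shape[0],0:d.shape[1]]
    uv=np.stack([u,v],-1).reshape(-1,1,2).astype(float)
    n=cv2.undistortPoints(uv,c["intrinsics"],np.array([c["k1"],0,0,0.])).reshape(-1,2)
    X=np.c_[n,np.ones(len(n))]*d.reshape(-1,1)
    return ((X-c["t"])@np.asarray(c["R"])).reshape(*d.shape,3)
def ray(uv,z,c):
    "pixels onto plane height z"
    n=cv2.undistortPoints(np.float64(uv).reshape(-1,1,2),c["intrinsics"],np.array([c["k1"],0,0,0.])).reshape(-1,2)
    R=np.asarray(c["R"]); o=-R.T@c["t"]; D=np.c_[n,np.ones(len(n))]@R
    return o+D*((z-o[2])/D[:,2:])
def rows(s,xyz,axis=None):
    "shift in tool units to world xyz, roll so tool y (closing line) lies along axis (world xy)"
    M=Rot.from_rotvec(s["orientation"]).as_matrix()
    t=M.T@(np.asarray(xyz)-s["tool_pos"])/.04
    r=0.
    if axis is not None:
        a=M.T@np.array([axis[0],axis[1],0]); r=np.degrees(np.arctan2(-a[0],a[1])); r=(r+90)%180-90
    return np.round(np.r_[t,r/5],3), M[:2,:2].round(3).tolist()
E
python3 - <<'E'
from h import *
from rig import eyes
for n in("side","scene"):
    f=np.load(f"pics/{n}0.npz");p,d=f["p"],f["d"];c=eyes.camera_params(n)
    W=cloud(p,d,c);hsv=cv2.cvtColor(p,cv2.COLOR_BGR2HSV)
    print(n,"table z",np.median(W[230:240,430:440,2]) if n=="side" else np.median(W[300:310,500:510,2]))
    # rack strips & base strips: bright + depth-height window
    rb=(245,105,345,210) if n=="side" else (310,135,460,245)
    db=(325,250,420,345) if n=="side" else (150,240,240,290)
    for nm,b,zr,area in(("rack",rb,(.03,.125),60),("base",db,(.026,.044),60)):
        m=np.zeros(d.shape,np.uint8);x0,y0,x1,y1=b
        z=W[...,2];m[y0:y1,x0:x1]=((hsv[...,2]>(140 if nm=="rack" else 120))&(hsv[...,1]<60)&(z>zr[0])&(z<zr[1]))[y0:y1,x0:x1]*255
        m=cv2.morphologyEx(m,cv2.MORPH_OPEN,np.ones((2,2)))
        cv2.imwrite(f"pics/m_{n}_{nm}.png",m[y0:y1,x0:x1])
        k,L,st,_=cv2.connectedComponentsWithStats(m)
        for i in range(1,k):
            if st[i,4]<area: continue
            P=W[L==i]; cen=np.median(P,0); 
            u,sv,vt=np.linalg.svd(P-P.mean(0),full_matrices=False)
            e=(P-P.mean(0))@vt.T
            print(nm,st[i].tolist(),cen.round(4),"dir",vt[0].round(3),"n",vt[2].round(3),"ext",np.ptp(np.percentile(e,[1,99],axis=0),axis=0).round(3), "mid",(P.mean(0)+vt.T@((np.percentile(e,1,axis=0)+np.percentile(e,99,axis=0))/2)).round(4))
E
```

```text
side table z 0.11120252694827923
base [366, 259, 46, 55, 528] [ 0.6402 -0.1778  0.033 ] dir [-0.037 -0.855  0.517] n [0.889 0.207 0.408] ext [0.122 0.089 0.026] mid [ 0.6401 -0.1729  0.0319]
base [337, 275, 44, 58, 576] [ 0.5568 -0.1967  0.0332] dir [-0.187 -0.468  0.864] n [0.937 0.18  0.3  ] ext [0.07  0.135 0.028] mid [ 0.5568 -0.193   0.0332]
scene table z -0.0009722718540781899
base [159, 247, 69, 38, 487] [ 0.5636 -0.1906  0.0326] dir [ 0.724 -0.053  0.687] n [ 0.688  0.121 -0.716] ext [0.173 0.143 0.02 ] mid [ 0.6093 -0.1911  0.0772]
```

```bash
python3 - <<'E'
import cv2,numpy as np
a=cv2.imread("pics/side0.png");b=cv2.imread("pics/scene0.png")
f=lambda i,x,y:cv2.resize(i[y:y+100,x:x+133],(532,400),interpolation=cv2.INTER_CUBIC)
A=np.vstack([np.hstack([f(a,230,105),f(b,320,135)]),np.hstack([f(a,310,245),f(b,130,220)])])
A=cv2.resize(A,(798,600)); cv2.imwrite("pics/crop1.png",A)
E
```

```text
(no output)
```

View pics/crop1.png

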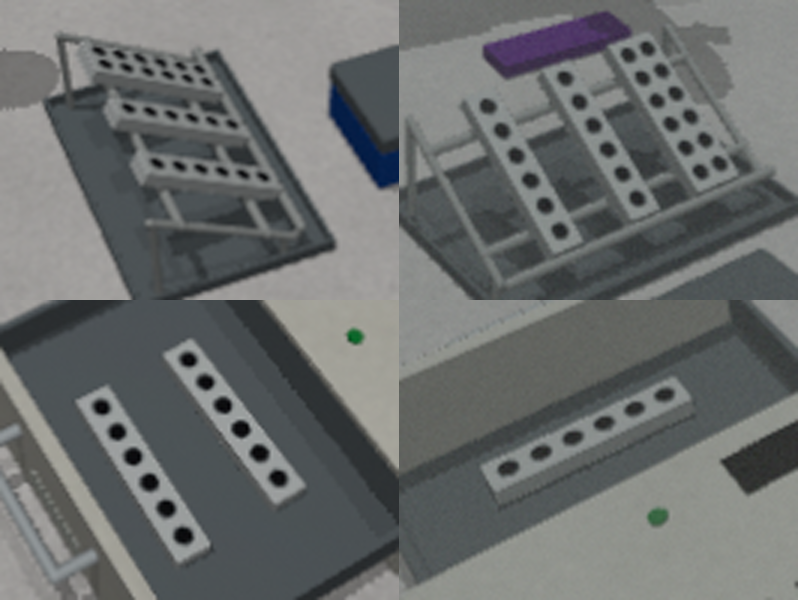

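The crop shows the hole rows clearly, so I can refine the hole centres and triangulate them.

```bash
cat > m.py <<'E'
from h import *
def holes(p,a,b,n=6):
    g=255-cv2.cvtColor(p,cv2.COLOR_BGR2GRAY).astype(float);out=[]
    for q in np.linspace(a,b,n):
        for _ in range(3):
            x,y=np.round(q).astype(int);w=g[y-3:y+4,x-3:x+4];w=np.clip(w-(w.min()+w.max())/2,0,None)
            yy,xx=np.mgrid[y-3:y+4,x-3:x+4];q=np.array([(w*xx).sum(),(w*yy).sum()])/w.sum()
        out.append(q)
    return np.array(out)
def und(uv,c): return cv2.undistortPoints(uv.reshape(-1,1,2),c["intrinsics"],np.array([c["k1"],0,0,0.])).reshape(-1,2)
def tri(u1,c1,u2,c2):
    P=[np.c_[c["R"],c["t"]] for c in(c1,c2)]
    X=cv2.triangulatePoints(P[0],P[1],und(u1,c1).T,und(u2,c2).T);return (X[:3]/X[3]).T
E
python3 - <<'E'
from m import *
from rig import eyes
c1,c2=eyes.camera_params("side"),eyes.camera_params("scene")
s,e=cv2.imread("pics/side0.png"),cv2.imread("pics/scene0.png")
S={"long_r":((282.3,159.3),(317.3,163.7),(349.7,170.3),(373.7,212)),
"long_m":((267.7,140.7),(307.3,146.3),(375.3,161),(399.3,201.3)),
"wide_far":((262.7,121.3),(298.7,128.3),(403,151),(426.7,189.3)),
"wide_near":((264.3,126),(301.3,132.7),(396.3,153.3),(420.3,192.3)),
"base_a":((343.7,280.7),(371.3,323.7),(218.3,251.7),(166.3,276))}
for k,(a,b,c,d) in S.items():
    u,v=holes(s,a,b),holes(e,c,d);X=tri(u,c1,v,c2)
    D=X[-1]-X[0];print(k,X.mean(0).round(4),"dir",(D/np.linalg.norm(D)).round(3),"len",np.linalg.norm(D).round(4),X[0].round(3),X[-1].round(3))
    if k[0]=='b':
        for uu,cc in((u,c1),(v,c2)):Y=ray(uu,.034,cc);print("  ray",Y.mean(0).round(4),Y[-1]-Y[0])
u=holes(s,(372.7,264.7),(403,304.3));Y=ray(u,.034,c1);print("base_b",Y.mean(0).round(4),Y[-1]-Y[0])
E
```

```text
long_r [0.5445 0.2297 0.0773] dir [ 0.861  0.087 -0.502] len 0.1194 [0.493 0.224 0.107] [0.596 0.235 0.047]
long_m [0.5358 0.3087 0.0771] dir [ 0.855  0.089 -0.511] len 0.1195 [0.486 0.302 0.108] [0.588 0.313 0.047]
wide_far [0.5284 0.3945 0.0763] dir [ 0.867  0.071 -0.494] len 0.1199 [0.477 0.391 0.107] [0.581 0.399 0.048]
wide_near [0.5313 0.3745 0.0793] dir [ 0.859  0.089 -0.504] len 0.1192 [0.479 0.37  0.107] [0.581 0.38  0.047]
base_a [ 0.5563 -0.189   0.0324] dir [ 0.184 -0.983  0.001] len 0.1191 [ 0.545 -0.13   0.032] [ 0.567 -0.247  0.032]
  ray [ 0.556 -0.19   0.034] [ 0.02193182 -0.11657409  0.        ]
  ray [ 0.5577 -0.1887  0.034 ] [ 0.02198454 -0.11696862  0.        ]
base_b [ 0.6388 -0.1705  0.034 ] [ 0.02639731 -0.11526665  0.        ]
```

```bash
python3 - <<'E'
from h import *
from rig import status
s=status.sense()
print(rows(s,[.5405,.2293,.2],[-.1,.995]))
print(rows(s,[.5405,.2293,.077],[-.1,.995]))
E
```

```text
(array([10.037,  4.28 ,  1.118, -5.924]), [[0.914, -0.405], [-0.405, -0.914]])
(array([10.036,  4.275,  4.193, -5.924]), [[0.914, -0.405], [-0.405, -0.914]])
```

Call:
apply_moves:
  rows: "10.04 4.28 1.12 -5.92;10.04 4.28 1.12 -5.92;10.04 4.28 1.12 -5.92;10.04 4.28 1.12 -5.92;10.04 4.28 1.12 -5.92;10.04 4.28 1.12 -5.92;10.04 4.28 1.12 -5.92;10.04 4.28 1.12 -5.92;10.04 4.28 1.12 -5.92;10.04 4.28 1.12 -5.92;10.04 4.28 1.12 -5.92;10.04 4.28 1.12 -5.92"
  jaw: 0.3
  squeeze: 40

```text
time: 1.3
tool_pos: [0.5404, 0.2299, 0.2003]
orientation: [3.138, 0.157, -0.001]
wrist_force: [-0.1, -0.3, 0.8]
width: 0.0554
gripper_force: 0.0
```

```bash
python3 - <<'E'
from h import *
from rig import status,eyes
s=status.sense();c=eyes.camera_params("wrist");p,d=eyes.snapshot("wrist");cv2.imwrite("pics/w1.png",p)
print(c["R"].round(3).tolist(),c["t"].round(4),c["intrinsics"][0],c["k1"],-c["R"].T@c["t"],s["tool_pos"],s["q"])
print(rows(s,[.5405,.2293,.077],[-.1,.995]))
E
```

```text
[[0.1, -0.995, 0.0], [-0.952, -0.095, 0.289], [-0.288, -0.029, -0.957]] [0.1747 0.5115 0.499 ] [301.38206115   0.         321.69832453] -0.04931507141632372 [0.61340958 0.2371576  0.32957576] [0.54042702 0.22993082 0.20031123] [ 7.43324226e-01  6.43955631e-03 -3.10186426e-02 -1.57267335e-04
 -1.53366640e+00  9.27745145e-01]
(array([1.000e-03, 1.600e-02, 3.083e+00, 1.000e-03]), [[0.995, 0.1], [0.1, -0.995]])
```

View pics/w1.png

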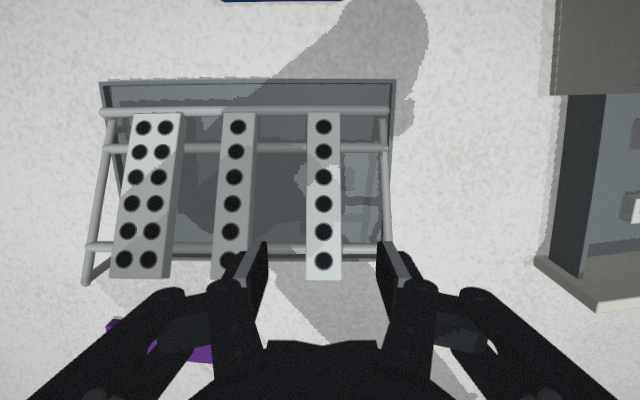

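The wrist view shows the strip centred between the fingers (column 323), with the rack's side wire clear at about column 385.

Call:
apply_moves:
  rows: "0 0.02 1 0;0 0.02 2 0;0 0.02 2.7 0;0 0.02 3.08 0;0 0.02 3.08 0;0 0.02 3.08 0"

```text
time: 1.95
tool_pos: [0.5414, 0.2295, 0.079]
orientation: [-3.137, -0.158, -0.003]
wrist_force: [0.5, 1.3, 0.4]
width: 0.0554
gripper_force: 0.0
```

Call:
apply_moves:
  rows: "0 0 0 0;0 0 0 0;0 0 0 0;0 0 0 0;0 0 0 0"
  jaw: -1

```text
time: 2.45
tool_pos: [0.5418, 0.2293, 0.0793]
orientation: [-3.136, -0.157, -0.005]
wrist_force: [-0.7, 0.8, 6.7]
width: 0.0288
gripper_force: 41.3
```

Call:
apply_moves:
  rows: "0 0 -0.3 0;0 0 -1.0 0;0 0 -2 0;0 0 -3 0;0 0 -3 0;0 0 -3 0"

```text
time: 3.05
tool_pos: [0.541, 0.2289, 0.1986]
orientation: [-3.136, -0.156, -0.002]
wrist_force: [-0.7, 0.2, -2.0]
width: 0.0286
gripper_force: 40.5
```

```bash
python3 - <<'E'
from h import *
from rig import status,eyes
s=status.sense();p,d=eyes.snapshot("side");cv2.imwrite("pics/s2.png",p[60:260,180:440])
print(s["tool_pos"],s["width"])
for z in(.15,.06):print(rows(s,[.49,.07,z],[-.2,.98]))
E
```

```text
[0.54099777 0.22889893 0.19864308] 0.02860746740106769
(array([-1.665,  3.828,  1.208, -1.166]), [[0.995, 0.099], [0.099, -0.995]])
(array([-1.668,  3.831,  3.458, -1.166]), [[0.995, 0.099], [0.099, -0.995]])
```

View pics/s2.png

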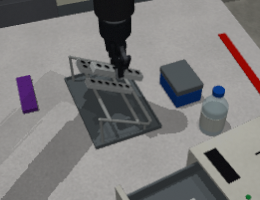

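Call:
apply_moves:
  rows: "-1.67 3.83 0 -1.17;-1.67 3.83 0 -1.17;-1.67 3.83 1 -1.17;-1.67 3.83 2 -1.17;-1.67 3.83 3.0 -1.17;-1.67 3.83 3.0 -1.17;-1.67 3.83 3.0 -1.17"
  squeeze: 20

```text
time: 3.8
tool_pos: [0.4895, 0.0691, 0.0775]
orientation: [3.123, 0.317, -0.003]
wrist_force: [0.7, 0.3, 0.3]
width: 0.029
gripper_force: 40.5
```

Call:
apply_moves:
  rows: "0 0 0.3 0;0 0 0.5 0;-0.02 0 0.65 0;-0.06 0 0.8 0;-0.1 0 0.9 0;-0.12 0 1.0 0;-0.12 0 1.0 0"

```text
time: 4.5
tool_pos: [0.4853, 0.0686, 0.0386]
orientation: [3.125, 0.317, 0.002]
wrist_force: [-4.1, -0.2, 7.1]
width: 0.0292
gripper_force: 41.6
```

Call:
apply_moves:
  rows: "-0.03 0 0.15 0;-0.06 0 0.3 0;-0.08 0 0.4 0;-0.09 0 0.5 0;-0.09 0 0.54 0;-0.09 0 0.54 0;-0.09 0 0.54 0"
  jaw: -1
  squeeze: 20

```text
time: 5.2
tool_pos: [0.4819, 0.0681, 0.0168]
orientation: [3.125, 0.317, 0.002]
wrist_force: [-3.2, -0.2, 4.2]
width: 0.0293
gripper_force: 42.2
```

```bash
python3 - <<'E'
from h import *
from rig import status,eyes
s=status.sense();p,d=eyes.snapshot("side");cv2.imwrite("pics/s3.png",cv2.resize(p[130:290,180:400],None,fx=3,fy=3))
E
```

```text
(no output)
```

View pics/s3.png

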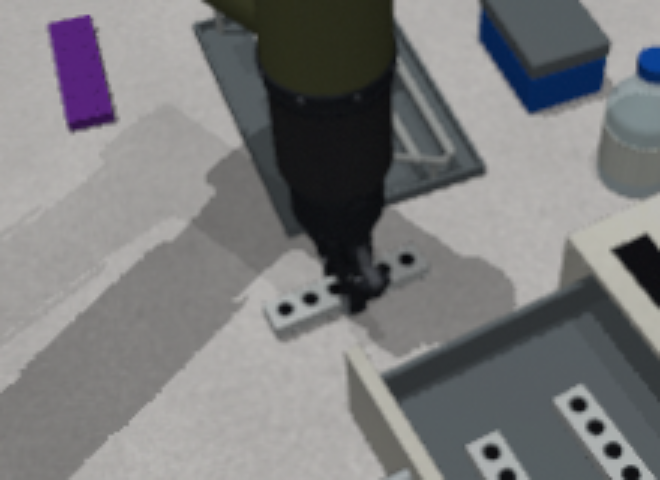

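Call:
apply_moves:
  rows: "0 0 0 0;0 0 0 0;0 0 0 0"
  jaw: 0.0

```text
time: 5.55
tool_pos: [0.4814, 0.068, 0.0155]
orientation: [3.126, 0.317, -0.0]
wrist_force: [0.8, -0.7, -0.5]
width: 0.0428
gripper_force: 0.0
```

Call:
apply_moves:
  rows: "0 0 0 0;0 0 0 0;0 0 0 0;0 0 0 0"
  jaw: -1
  squeeze: 40

```text
time: 5.95
tool_pos: [0.4815, 0.068, 0.0157]
orientation: [-3.126, -0.317, -0.0]
wrist_force: [-0.2, 1.3, 0.9]
width: 0.0286
gripper_force: 40.5
```

```bash
python3 - <<'E'
from m import *
from rig import status,eyes
s=status.sense();p,d=eyes.snapshot("side");c=eyes.camera_params("side")
u=holes(p,(275.3,233.3),(315.3,216.3),2);Y=ray(u,.016,c)
print(u,Y.round(4),"mid",Y.mean(0),np.linalg.norm(Y[1]-Y[0]),s["tool_pos"])
c=eyes.camera_params("wrist");p,d=eyes.snapshot("wrist");cv2.imwrite("pics/w3.png",p)
E
```

```text
[[274.61811927 234.18119266]
 [314.91785714 216.22857143]] [[0.4239 0.0553 0.016 ]
 [0.5405 0.0791 0.016 ]] mid [0.48218841 0.0671919  0.016     ] 0.11896770391327027 [0.48149656 0.06796676 0.01570592]
```

View pics/w3.png

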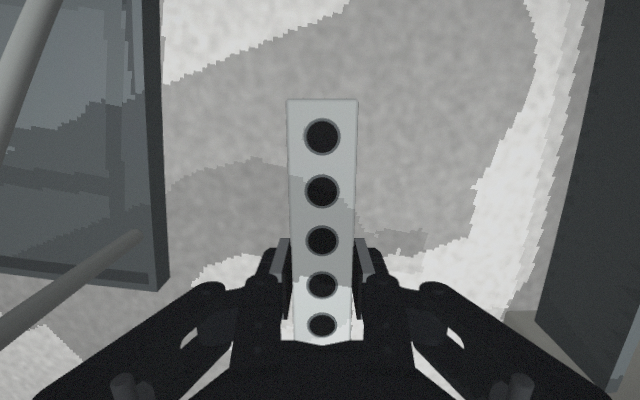

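The strip lies flat and centred in the grip. Next I carry it over the drawer and measure the base pair from close by.

```bash
python3 - <<'E'
from h import *
from rig import status
print(rows(status.sense(),[.5,-.19,.2],[-.2,.98]))
E
```

```text
(array([-0.84 ,  6.411, -4.607,  0.007]), [[0.98, 0.201], [0.201, -0.98]])
```

Call:
apply_moves:
  rows: "0 0 -0.5 0;0 0 -1.5 0;0 0 -2.7 0;-0.3 1 -3.6 0;-0.6 2.2 -4.6 0;-0.84 3.4 -4.6 0;-0.84 4.6 -4.6 0;-0.84 5.6 -4.6 0;-0.84 6.4 -4.6 0;-0.84 6.4 -4.6 0;-0.84 6.4 -4.6 0"

```text
time: 7.15
tool_pos: [0.4994, -0.1903, 0.1988]
orientation: [-3.125, -0.313, 0.003]
wrist_force: [1.0, 0.2, -1.4]
width: 0.0292
gripper_force: 40.3
```

```bash
python3 - <<'E'
from h import *
from rig import status,eyes
c=eyes.camera_params("wrist");p,d=eyes.snapshot("wrist");cv2.imwrite("pics/w4.png",p);np.savez("pics/w4.npz",d=d,**c)
E
```

```text
(no output)
```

View pics/w4.png

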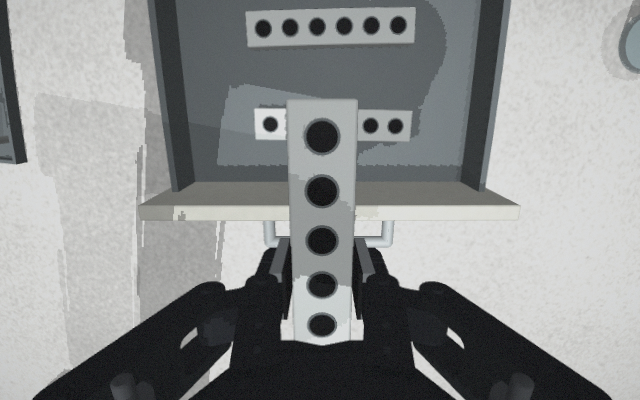

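Base_b's holes span (263,27)–(398,25) and base_a's outer holes are at (270,124) and (395,126). The front panel edge is near row 206.

```bash
cat >> m.py <<'E'
def blobs(p,pts,r=12):
    "dark-disc centroids near given pixels"
    g=cv2.cvtColor(p,cv2.COLOR_BGR2GRAY);out=[]
    for x,y in pts:
        x,y=int(x),int(y);y0,x0=max(y-r,0),max(x-r,0)
        _,t=cv2.threshold(g[y0:y+r+1,x0:x+r+1],0,255,cv2.THRESH_BINARY_INV+cv2.THRESH_OTSU)
        k,L,st,ce=cv2.connectedComponentsWithStats(t);i=L[y-y0,x-x0];out.append(ce[i]+(x0,y0))
    return np.array(out)
E
python3 - <<'E'
from m import *
c=dict(np.load("pics/w4.npz"));p=cv2.imread("pics/w4.png")
b=blobs(p,[(263,27),(290,27),(317,26),(344,26),(371,25),(398,25)]);a=blobs(p,[(270,124),(370,126),(395,126)])
B=ray(b,.034,c);A=ray(a,.034,c)
print(b.round(1).tolist(),a.round(1).tolist());print(B.round(4),A.round(4))
A2=A[[0,2]]
for n,X in(("b",B),("a",A2)):
    D=X[-1]-X[0];print(n,X.mean(0).round(4),np.linalg.norm(D).round(4),"axis deg",np.degrees(np.arctan2(D[0],-D[1])).round(2))
d=B.mean(0)-A2.mean(0);print(d,np.linalg.norm(d),np.degrees(np.arctan2(d[1],d[0])))
# front panel top outer edge, side walls top inner edges
g=cv2.cvtColor(p,cv2.COLOR_BGR2GRAY)
F=ray([(160,206),(500,206)],.098,c);print("front outer top",F.round(4),np.degrees(np.arctan2(-(F[1]-F[0])[0],(F[1]-F[0])[1])))
E
```

```text
[[262.9, 28.0], [289.6, 27.2], [316.8, 26.3], [343.7, 25.6], [371.0, 25.1], [397.8, 24.8]] [[269.9, 124.0], [370.1, 125.2], [395.0, 125.9]]
[[ 0.6272 -0.1114  0.034 ]
 [ 0.6323 -0.1346  0.034 ]
 [ 0.6378 -0.158   0.034 ]
 [ 0.643  -0.1811  0.034 ]
 [ 0.6483 -0.2046  0.034 ]
 [ 0.6536 -0.2277  0.034 ]] [[ 0.546  -0.1306  0.034 ]
 [ 0.5637 -0.2244  0.034 ]
 [ 0.568  -0.248   0.034 ]]
b [ 0.6404 -0.1696  0.034 ] 0.1192 axis deg 12.77
a [ 0.557  -0.1893  0.034 ] 0.1194 axis deg 10.61
[8.33831318e-02 1.97164586e-02 6.93889390e-18] 0.08568246849150551 13.303593155429438
front outer top [[ 0.4698 -0.0617  0.098 ]
 [ 0.5249 -0.3342  0.098 ]] -168.57126692849
```

```bash
python3 - <<'E'
from h import *
from rig import status
s=status.sense()
for z in (.08,.0497):print(rows(s,[.6073,-.2221,z],[-.203,.979]))
E
```

```text
(array([ 2.479,  1.338,  2.975, -0.036]), [[0.98, 0.2], [0.2, -0.98]])
(array([ 2.48 ,  1.339,  3.732, -0.036]), [[0.98, 0.2], [0.2, -0.98]])
```

Call:
apply_moves:
  rows: "0.8 0.4 0 0;1.7 0.9 0 0;2.48 1.34 0 0;2.48 1.34 0.5 0;2.48 1.34 1.4 0;2.48 1.34 2.3 0;2.48 1.34 2.9 0;2.48 1.34 3.2 0;2.48 1.34 3.4 0;2.48 1.34 3.5 0;2.48 1.34 3.5 0;2.48 1.34 3.5 0"

```text
time: 8.4
tool_pos: [0.6085, -0.2223, 0.0612]
orientation: [3.125, 0.317, 0.003]
wrist_force: [0.5, -0.5, 0.5]
width: 0.0289
gripper_force: 40.3
```

Call:
apply_moves:
  rows: "-0.03 0 0.1 0;-0.03 0 0.18 0;-0.03 0 0.23 0;-0.03 0 0.26 0;-0.03 0 0.28 0;-0.03 0 0.28 0"

```text
time: 9.0
tool_pos: [0.607, -0.2224, 0.0497]
orientation: [3.125, 0.317, 0.001]
wrist_force: [-2.6, 1.6, 5.7]
width: 0.0293
gripper_force: 41.0
```

Call:
apply_moves:
  rows: "0 0 0 0;0 0 0 0;0 0 0 0"
  jaw: 0.0

```text
time: 9.3
tool_pos: [0.6065, -0.2226, 0.0482]
orientation: [3.126, 0.316, -0.0]
wrist_force: [0.3, 0.6, -0.3]
width: 0.043
gripper_force: 0.0
```

Call:
apply_moves:
  rows: "0 0 -0.3 0;0 0 -0.9 0;0 0 -2 0;0 0 -3 0;0 0 -3.8 0;0 0 -3.8 0"

```text
time: 9.9
tool_pos: [0.6085, -0.2235, 0.2085]
orientation: [3.121, 0.316, 0.016]
wrist_force: [0.2, 0.4, 0.6]
width: 0.043
gripper_force: 0.0
```

```bash
python3 - <<'E'
from h import *
from rig import status
s=status.sense()
print(s["tool_pos"],rows(s,[.532,.3083,.2],[-.1,.995]))
E
```

```text
[ 0.60850156 -0.22352509  0.20850663] (array([  0.79 , -13.41 ,   0.149,   1.166]), [[0.98, 0.2], [0.201, -0.98]])
```

Call:
apply_moves:
  rows: "0.79 -13.4 0.1 1.17;0.79 -13.4 0.1 1.17;0.79 -13.4 0.1 1.17;0.79 -13.4 0.1 1.17;0.79 -13.4 0.1 1.17;0.79 -13.4 0.1 1.17;0.79 -13.4 0.1 1.17;0.79 -13.4 0.1 1.17;0.79 -13.4 0.1 1.17;0.79 -13.4 0.1 1.17;0.79 -13.4 0.1 1.17;0.79 -13.4 0.1 1.17"
  jaw: 0.3

```text
time: 11.1
tool_pos: [0.5287, 0.3128, 0.1958]
orientation: [3.137, 0.164, -0.001]
wrist_force: [0.1, -0.1, 0.5]
width: 0.0557
gripper_force: 0.0
```

Call:
apply_moves:
  rows: "0 0 0 0;0 0 0 0"

```text
time: 11.3
tool_pos: [0.5303, 0.3082, 0.1969]
orientation: [3.138, 0.156, 0.001]
wrist_force: [1.1, 0.5, 0.6]
width: 0.0554
gripper_force: 0.0
```

```bash
python3 - <<'E'
from h import *
from rig import status
s=status.sense()
print(s["tool_pos"],rows(s,[.532,.3083,.078],[-.1,.995]))
E
```

```text
[0.53031774 0.30824352 0.19687408] (array([ 4.100e-02,  2.000e-03,  2.972e+00, -1.100e-02]), [[0.995, 0.099], [0.099, -0.995]])
```

Call:
apply_moves:
  rows: "0.04 0 1 0;0.04 0 2 0;0.04 0 2.7 0;0.04 0 2.96 0;0.04 0 2.96 0;0.04 0 2.96 0"

```text
time: 11.9
tool_pos: [0.5328, 0.3091, 0.0803]
orientation: [-3.137, -0.156, -0.004]
wrist_force: [0.3, 0.2, 0.8]
width: 0.0557
gripper_force: 0.0
```

Call:
apply_moves:
  rows: "0 0 0 0;0 0 0 0;0 0 0 0;0 0 0 0;0 0 0 0"
  jaw: -1

```text
time: 12.4
tool_pos: [0.5325, 0.3096, 0.0803]
orientation: [-3.136, -0.157, -0.005]
wrist_force: [-1.5, -1.1, 5.9]
width: 0.0291
gripper_force: 40.2
```

Call:
apply_moves:
  rows: "0 0 -0.3 0;0 0 -1.0 0;0 0 -2 0;0 0 -3 0;0 0 -3 0;0 0 -3 0"

```text
time: 13.0
tool_pos: [0.5318, 0.3096, 0.1996]
orientation: [-3.136, -0.157, -0.002]
wrist_force: [-0.2, 0.3, -2.1]
width: 0.0291
gripper_force: 39.6
```

```bash
python3 - <<'E'
from h import *
from rig import status
s=status.sense()
print(s["tool_pos"],rows(s,[.49,.07,.0785],[-.203,.979]))
E
```

```text
[0.53175711 0.30960642 0.19963815] (array([-1.64 ,  5.862,  3.014, -1.198]), [[0.995, 0.1], [0.1, -0.995]])
```

Call:
apply_moves:
  rows: "-0.4 1.2 0 -0.5;-0.8 2.4 0 -1.2;-1.2 3.6 0 -1.2;-1.5 4.8 0 -1.2;-1.64 5.86 0.3 -1.2;-1.64 5.86 1.4 -1.2;-1.64 5.86 2.4 -1.2;-1.64 5.86 3.0 -1.2;-1.64 5.86 3.0 -1.2;-1.64 5.86 3.0 -1.2"

```text
time: 14.0
tool_pos: [0.4896, 0.0691, 0.0782]
orientation: [3.124, 0.321, -0.002]
wrist_force: [0.6, 0.8, 0.0]
width: 0.0293
gripper_force: 39.8
```

Call:
apply_moves:
  rows: "0 0 0.3 0;0 0 0.5 0;-0.02 0 0.65 0;-0.06 0 0.8 0;-0.1 0 0.9 0;-0.14 0 1.05 0;-0.17 0 1.2 0;-0.19 0 1.35 0;-0.2 0 1.45 0;-0.2 0 1.52 0;-0.2 0 1.52 0;-0.2 0 1.52 0"

```text
time: 15.2
tool_pos: [0.4822, 0.0677, 0.0179]
orientation: [3.125, 0.321, 0.001]
wrist_force: [-2.1, -1.3, 4.2]
width: 0.0289
gripper_force: 41.2
```

Call:
apply_moves:
  rows: "0 0 0 0;0 0 0 0;0 0 0 0"
  jaw: 0.0

```text
time: 15.5
tool_pos: [0.4819, 0.0677, 0.0171]
orientation: [3.125, 0.321, -0.0]
wrist_force: [-0.3, 0.1, 0.1]
width: 0.0426
gripper_force: 0.0
```

Call:
apply_moves:
  rows: "0 0 0.03 0;0 0 0.03 0;0 0 0.03 0;0 0 0.03 0"
  jaw: -1
  squeeze: 40

```text
time: 15.9
tool_pos: [0.4822, 0.0678, 0.0163]
orientation: [3.125, 0.321, 0.001]
wrist_force: [1.3, 0.3, 1.5]
width: 0.0286
gripper_force: 41.0
```

```bash
python3 - <<'E'
from m import *
from rig import status,eyes
s=status.sense();p,d=eyes.snapshot("side");c=eyes.camera_params("side")
u=holes(p,(274.6,234.2),(314.9,216.2),2);Y=ray(u,.016,c);D=Y[1]-Y[0]
print(u.round(1),"mid",Y.mean(0),np.linalg.norm(D),np.degrees(np.arctan2(D[1],D[0])),s["tool_pos"])
cv2.imwrite("pics/s5.png",p)
off=s["tool_pos"]-Y.mean(0);print(off)
T=np.array([.5897,-.1369,.2]);print(rows(s,T,[-.203,.979]))
E
```

```text
[[275.4 234.1]
 [315.6 216.1]] mid [0.48403249 0.0670843  0.016     ] 0.11888486966124595 11.6371194304135 [0.48216899 0.06781071 0.01627204]
[-0.0018635   0.00072641  0.00027204]
(array([ 1.595e+00,  5.558e+00, -4.592e+00,  2.000e-03]), [[0.979, 0.203], [0.203, -0.979]])
```

Call:
apply_moves:
  rows: "0 0 -0.5 0;0 0 -1.5 0;0 0 -2.7 0;-0.3 1 -3.6 0;-0.5 2.2 -4.6 0;-0.7 3.4 -4.6 0;-0.7 4.6 -4.6 0;-0.7 5.3 -4.6 0;-0.7 5.56 -4.6 0;-0.7 5.56 -4.6 0;-0.7 5.56 -4.6 0"

```text
time: 17.05
tool_pos: [0.4994, -0.1552, 0.1995]
orientation: [-3.125, -0.32, 0.002]
wrist_force: [-0.0, 0.6, -0.6]
width: 0.0288
gripper_force: 40.7
```

```bash
python3 - <<'E'
from h import *
from rig import status,eyes
c=eyes.camera_params("wrist");s=status.sense();p,d=eyes.snapshot("wrist");cv2.imwrite("pics/w6.png",p);np.savez("pics/w6.npz",d=d,**c)
E
```

```text
(no output)
```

View pics/w6.png

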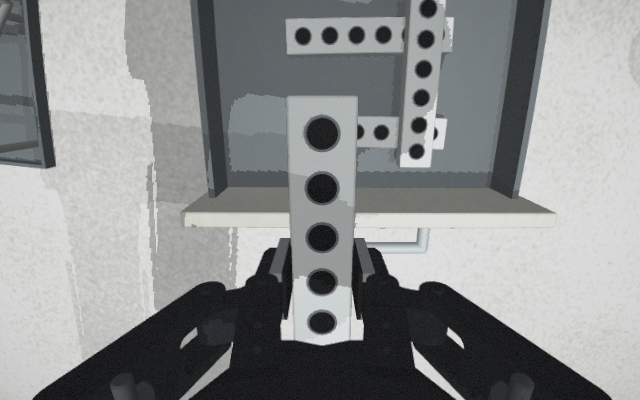

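Strip 1 lies across the pair, with its holes running (428,8)–(416,151). Held strip holes are at (322,133), (322,188) and (322,237).

```bash
python3 - <<'E'
from m import *
from rig import status
c=dict(np.load("pics/w6.npz"));p=cv2.imread("pics/w6.png");s=status.sense()
a=blobs(p,[(428,8),(426,39),(424,69),(421,97),(419,125),(416,151)],13);A=ray(a,.05,c)
h=blobs(p,[(322,133),(322,188),(322,237)],22);H=ray(h,s["tool_pos"][2]+.0003,c)
b=ray(blobs(p,[(303,36),(330,36),(357,36),(384,36)]),.034,c)
def ln(X):
    v=cv2.fitLine(np.float32(X[:,:2]),cv2.DIST_L2,0,.01,.01).ravel()[:2];return np.degrees(np.arctan2(v[1],v[0])),v
print("strip1",A.round(4).tolist(),A.mean(0).round(4),ln(A)[0],np.linalg.norm(A[-1]-A[0]))
th,v=ln(H);v=v*np.sign(v[0]);cen=H[:,:2]-np.outer([.06,.036,.012],v)
print("held",H.round(4).tolist(),th,"centre",cen.round(4).tolist(),"tcp",s["tool_pos"].round(4))
print("base_b",b.round(4).tolist(),ln(b)[0])
E
```

```text
strip1 [[0.6673, -0.2106, 0.05], [0.6441, -0.2153, 0.05], [0.6206, -0.2199, 0.05], [0.5972, -0.2249, 0.05], [0.5738, -0.2295, 0.05], [0.5506, -0.2341, 0.05]] [ 0.6089 -0.2224  0.05  ] 11.4414835 0.11898757671847839
held [[0.5607, -0.1427, 0.2], [0.5374, -0.1475, 0.2], [0.5142, -0.1523, 0.2]] 11.630197 centre [[0.502, -0.1548], [0.5022, -0.1547], [0.5025, -0.1547]] tcp [ 0.4995 -0.1549  0.1997]
base_b [[0.6277, -0.1114, 0.034], [0.6329, -0.1348, 0.034], [0.6382, -0.158, 0.034], [0.6435, -0.1812, 0.034]] -77.252686
```

```bash
python3 - <<'E'
from h import *
from rig import status
s=status.sense()
print(rows(s,[.5887,-.1363,.0503],[-.1985,.98]))
E
```

```text
(array([2.280e+00, 1.000e-03, 3.734e+00, 6.200e-02]), [[0.979, 0.204], [0.204, -0.979]])
```

Call:
apply_moves:
  rows: "0.8 0 0 0;1.6 0 0 0;2.28 0 0 0;2.28 0 0.5 0.04;2.28 0 1.4 0.04;2.28 0 2.3 0.04;2.28 0 2.9 0.04;2.28 0 3.2 0.04;2.28 0 3.4 0.04;2.28 0 3.5 0.04;2.28 0 3.5 0.04;2.28 0 3.5 0.04"

```text
time: 18.3
tool_pos: [0.5897, -0.1372, 0.0615]
orientation: [3.125, 0.315, 0.003]
wrist_force: [0.4, -0.0, -1.3]
width: 0.0289
gripper_force: 40.7
```

```bash
python3 - <<'E'
from h import *
from rig import status
s=status.sense()
print(rows(s,[.5887,-.1363,.0503],[-.1985,.98]))
E
```

```text
(array([-0.02 , -0.026,  0.28 ,  0.016]), [[0.98, 0.2], [0.2, -0.98]])
```

Call:
apply_moves:
  rows: "-0.02 -0.03 0.1 0;-0.02 -0.03 0.17 0;-0.02 -0.03 0.22 0;-0.02 -0.03 0.25 0;-0.02 -0.03 0.27 0;-0.02 -0.03 0.27 0"

```text
time: 18.9
tool_pos: [0.5883, -0.1361, 0.0503]
orientation: [3.125, 0.316, 0.002]
wrist_force: [-2.8, 2.7, 4.3]
width: 0.0289
gripper_force: 41.3
```

Call:
apply_moves:
  rows: "0 0 0 0;0 0 0 0;0 0 0 0"
  jaw: 0.0

```text
time: 19.2
tool_pos: [0.5879, -0.1363, 0.049]
orientation: [3.126, 0.315, -0.0]
wrist_force: [-0.6, -0.1, -0.0]
width: 0.0423
gripper_force: 0.0
```

Call:
apply_moves:
  rows: "0 0 -0.3 0;0 0 -0.9 0;0 0 -2 0;0 0 -3 0;0 0 -3.8 0;0 0 -3.8 0;0 0 -3.8 0"

```text
time: 19.9
tool_pos: [0.5883, -0.1362, 0.2029]
orientation: [3.126, 0.315, 0.004]
wrist_force: [-0.8, 0.1, -1.9]
width: 0.0424
gripper_force: 0.0
```

```bash
python3 - <<'E'
from h import *
from rig import status
s=status.sense()
print(s["tool_pos"],rows(s,[.526,.3845,.2],[-.1,.995]))
E
```

```text
[ 0.588322   -0.13615513  0.20293386] (array([  1.071, -13.065,   0.073,   1.155]), [[0.98, 0.2], [0.2, -0.98]])
```

Call:
apply_moves:
  rows: "1.07 -13.07 0.05 1.15;1.07 -13.07 0.05 1.15;1.07 -13.07 0.05 1.15;1.07 -13.07 0.05 1.15;1.07 -13.07 0.05 1.15;1.07 -13.07 0.05 1.15;1.07 -13.07 0.05 1.15;1.07 -13.07 0.05 1.15;1.07 -13.07 0.05 1.15;1.07 -13.07 0.05 1.15;1.07 -13.07 0.05 1.15;1.07 -13.07 0.05 1.15"
  jaw: 0.37

```text
time: 21.1
tool_pos: [0.5239, 0.3873, 0.1965]
orientation: [3.135, 0.163, -0.005]
wrist_force: [-0.3, 0.0, -0.9]
width: 0.0585
gripper_force: 0.0
```

Call:
apply_moves:
  rows: "0 0 0 0;0 0 0 0"

```text
time: 21.3
tool_pos: [0.5256, 0.3837, 0.1989]
orientation: [3.137, 0.157, -0.001]
wrist_force: [0.9, -0.3, 0.6]
width: 0.0585
gripper_force: 0.0
```

```bash
python3 - <<'E'
from m import *
from rig import status,eyes
c=eyes.camera_params("wrist");s=status.sense();p,d=eyes.snapshot("wrist");cv2.imwrite("pics/w7.png",p)
X=np.r_[np.linspace([.477,.391,.107],[.581,.399,.048],6)[1:5],np.linspace([.479,.37,.107],[.581,.38,.047],6)[1:5]]
uv=cv2.projectPoints(X,cv2.Rodrigues(np.asarray(c["R"]))[0],np.asarray(c["t"]),c["intrinsics"],np.array([c["k1"],0,0,0.]))[0].reshape(-1,2)
b=blobs(p,uv.round(),11);print((b-uv).round(1).tolist())
# rays onto each hole's known height
Y=np.array([ray(q,z,c)[0] for q,z in zip(b,X[:,2])]);print("shift vs estimate",(Y-X).round(4).tolist(),(Y-X).mean(0).round(4))
print(s["tool_pos"],rows(s,[.5258,.3842,.078],[-.1,.995]))
E
```

```text
[[0.7, 0.8], [0.8, 1.1], [0.3, 1.0], [-0.3, 1.2], [2.0, 0.5], [1.7, 0.1], [1.7, -0.0], [1.9, -0.3]]
shift vs estimate [[-0.0007, -0.0006, -0.0], [-0.0009, -0.0007, 0.0], [-0.0009, -0.0003, 0.0], [-0.0011, 0.0002, 0.0], [-0.0003, -0.0017, 0.0], [0.0, -0.0015, 0.0], [0.0002, -0.0015, 0.0], [0.0005, -0.0016, 0.0]] [-0.0004 -0.001   0.    ]
[0.52561628 0.3836899  0.19887921] (array([ 8.000e-03, -1.500e-02,  3.022e+00, -2.000e-03]), [[0.995, 0.1], [0.1, -0.995]])
```

Call:
apply_moves:
  rows: "0 0 1 0;0 0 2 0;0 0 2.7 0;0 0 2.98 0;0 0 3.0 0;0 0 3.0 0"

```text
time: 21.95
tool_pos: [0.5264, 0.3847, 0.0813]
orientation: [-3.137, -0.157, -0.003]
wrist_force: [0.9, -0.6, 0.6]
width: 0.0589
gripper_force: 0.0
```

Call:
apply_moves:
  rows: "0 0 0 0;0 0 0 0;0 0 0 0;0 0 0 0;0 0 0 0"
  jaw: -1

```text
time: 22.45
tool_pos: [0.5266, 0.3854, 0.0821]
orientation: [-3.135, -0.159, -0.006]
wrist_force: [0.1, 0.5, 5.5]
width: 0.0452
gripper_force: 42.2
```

Call:
apply_moves:
  rows: "0 0 -0.3 0;0 0 -1.0 0;0 0 -2 0;0 0 -3 0;0 0 -3 0;0 0 -3 0"

```text
time: 23.05
tool_pos: [0.5254, 0.3851, 0.2006]
orientation: [-3.136, -0.158, -0.001]
wrist_force: [-0.2, 0.4, -2.2]
width: 0.0447
gripper_force: 41.4
```

```bash
python3 - <<'E'
from h import *
from rig import status
s=status.sense()
print(s["tool_pos"],rows(s,[.49,.07,.0785],[-.203,.979]))
E
```

```text
[0.52539445 0.38505869 0.20059346] (array([-1.675,  7.754,  3.036, -1.188]), [[0.995, 0.101], [0.101, -0.995]])
```

Call:
apply_moves:
  rows: "-0.4 1.2 0 -0.5;-0.8 2.4 0 -1.2;-1.2 3.6 0 -1.2;-1.5 4.8 0 -1.2;-1.67 6 0 -1.2;-1.67 7 0 -1.2;-1.67 7.75 0.6 -1.2;-1.67 7.75 1.6 -1.2;-1.67 7.75 2.4 -1.2;-1.67 7.75 3.0 -1.2;-1.67 7.75 3.0 -1.2;-1.67 7.75 3.0 -1.2"

```text
time: 24.25
tool_pos: [0.4898, 0.0692, 0.079]
orientation: [3.124, 0.322, -0.003]
wrist_force: [0.3, -0.6, -0.7]
width: 0.0449
gripper_force: 41.5
```

Call:
apply_moves:
  rows: "0 0 0.3 0;0 0 0.5 0;-0.02 0 0.65 0;-0.06 0 0.8 0;-0.1 0 0.9 0;-0.14 0 1.05 0;-0.17 0 1.2 0;-0.19 0 1.35 0;-0.2 0 1.43 0;-0.2 0 1.5 0;-0.2 0 1.5 0;-0.2 0 1.5 0"

```text
time: 25.45
tool_pos: [0.4826, 0.0679, 0.0196]
orientation: [3.125, 0.322, 0.001]
wrist_force: [-4.4, -0.8, 4.1]
width: 0.0445
gripper_force: 43.7
```

Call:
apply_moves:
  rows: "0 0 0 0;0 0 0 0;0 0 0.09 0;0 0 0.09 0"
  jaw: 0.37

```text
time: 25.85
tool_pos: [0.4819, 0.0677, 0.0148]
orientation: [3.125, 0.322, -0.002]
wrist_force: [-0.4, -0.6, 0.5]
width: 0.0584
gripper_force: 0.0
```

Call:
apply_moves:
  rows: "0 0 0 0;0 0 0 0;0 0 0 0;0 0 0 0"
  jaw: -1
  squeeze: 40

```text
time: 26.25
tool_pos: [0.4824, 0.0679, 0.0156]
orientation: [-3.125, -0.322, -0.0]
wrist_force: [0.0, 1.1, -0.6]
width: 0.0449
gripper_force: 42.5
```

```bash
python3 - <<'E'
from h import *
from rig import status
s=status.sense()
n=np.array([.98,.1985]);M=Rot.from_rotvec(s["orientation"]).as_matrix()
for T in([.5,-.16,.21],):print(rows(s,T,n),s["q"].round(2),s["tool_pos"])
E
```

```text
(array([ -0.73 ,   5.667,  -4.859, -17.937]), [[0.979, 0.204], [0.204, -0.979]]) [ 0.56 -0.17 -0.54 -0.   -1.2   1.22] [0.48235082 0.06789046 0.01564852]
```

```bash
python3 - <<'E'
from m import *
from rig import eyes,status
c=eyes.camera_params("side");p,d=eyes.snapshot("side");cv2.imwrite("pics/s8.png",p)
n=np.array([.98,.1985,0]);l=np.array([-.1985,.98,0])
K=np.array([c["k1"],0,0,0.]);pr=lambda X:cv2.projectPoints(X,cv2.Rodrigues(np.asarray(c["R"]))[0],np.asarray(c["t"]),c["intrinsics"],K)[0].reshape(-1,2)
def fit(nm,cen,ax,z):
    X=np.array(cen)+np.outer(np.linspace(-.06,.06,6),ax);X[:,2]=z;u=pr(X);h=np.array([holes(p,q,q,1)[0] for q in u])
    Y=ray(h,z,c);v=cv2.fitLine(np.float32(Y[:,:2]),cv2.DIST_HUBER,0,.01,.01).ravel()[:2]
    print(nm,Y.mean(0).round(4),"deg",np.degrees(np.arctan2(v[1],v[0])).round(2),"dev mm",((Y-X)@ax*1e3).round(1),((Y-X)@np.cross([0,0,1],ax)*1e3).round(1),u[0].round(),u[-1].round())
fit("right",[.6089,-.2224,0],n,.05);fit("left",[.5914,-.1362,0],n,.05)
fit("base_a",[.557,-.1893,0],l,.034);fit("base_b",[.6404,-.1696,0],l,.034)
s=status.sense();h=holes(p,(275.,234.),(315.5,216.),2);print(s["tool_pos"],h)
cv2.imwrite("pics/s8c.png",cv2.resize(p[200:360,240:440],None,fx=3.7,fy=3.7))
E
```

```text
right [ 0.6081 -0.2226  0.05  ] deg 11.73 dev mm [-0.1 -0.3 -0.6 -1.1 -1.3 -1.5] [-0.3 -0.3 -0.1 -0.   0.2  0.2] [362. 317.] [407. 292.]
left [ 0.5903 -0.1367  0.05  ] deg 11.33 dev mm [-0.8 -0.8 -1.  -1.5 -1.4 -1.8] [-0.2 -0.2 -0.2 -0.3 -0.3 -0.5] [341. 285.] [385. 262.]
base_a [ 0.554 -0.193  0.034] deg -77.26 dev mm [-1.4 -2.2 -0.3 -0.8 -4.9 -8.4] [ 0.6 10.8 -0.1 -0.2 -0.6 11.7] [372. 323.] [343. 280.]
base_b [ 0.6406 -0.1707  0.034 ] deg -78.05 dev mm [ -2.5  -4.4  -0.5  -0.8  12.7 -11.3] [-1.1  0.   0.2  0.7  0.2  0.2] [403. 304.] [373. 263.]
[0.48233788 0.06789496 0.01563173] [[275.01036269 233.78583765]
 [315.899106   216.24904215]]
```

View pics/s8c.png

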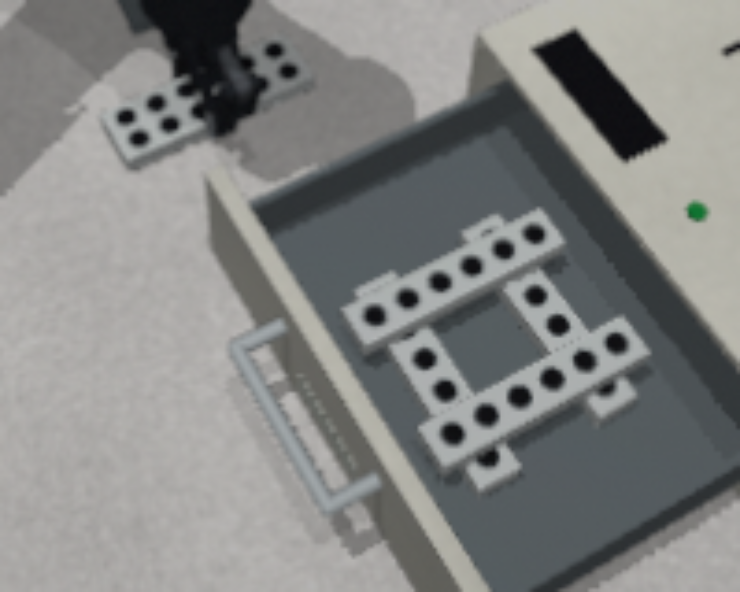

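The square stands well. Now I measure how the wide strip sits in the grip, from its corner holes.

```bash
python3 - <<'E'
from m import *
from rig import eyes,status
c=eyes.camera_params("side");p=cv2.imread("pics/s8.png");s=status.sense()
h=np.array([holes(p,q,q,1)[0] for q in[(273.8,231.4),(314.1,213.5),(277.3,237.3),(317.8,219.2)]]);Y=ray(h,.016,c)
print(h.round(1).tolist(),Y.round(4).tolist());cen=Y.mean(0);D=Y[1]-Y[0]+Y[3]-Y[2];th=np.degrees(np.arctan2(D[1],D[0]))
M=Rot.from_rotvec(s["orientation"]).as_matrix();o=M.T@(cen-s["tool_pos"])
print("centre",cen,"deg",th,"tool yaw",np.degrees(np.arctan2(M[1,0],M[0,0])),"offset in tool",o.round(4))
# final: tool x along -l
l=np.array([-.1985,.98,0]);x=-l;y=np.cross([0,0,-1],x);T=np.array([.5995,-.1795,0])-o[0]*x-o[1]*y;print("TCP target",T)
r=rows(s,[*T[:2],.21],[.98,.1985]);print(r)
E
```

```text
[[273.6, 231.1], [313.6, 213.2], [277.1, 237.0], [317.5, 218.8]] [[0.4236, 0.0654, 0.016], [0.5402, 0.0898, 0.016], [0.428, 0.045, 0.016], [0.5444, 0.0688, 0.016]]
centre [0.48405211 0.06726834 0.016     ] deg 11.690682053712452 tool yaw 11.771067401525341 offset in tool [ 0.0016  0.001  -0.0004]
TCP target [ 0.60013614 -0.17778948  0.        ]
(array([  1.63 ,   6.614,  -4.859, -17.936]), [[0.979, 0.204], [0.204, -0.979]])
```

Call:
apply_moves:
  rows: "0 0 -0.5 0;0 0 -1.5 0;0 0 -2.7 0.8;0.2 1 -3.6 2.3;0.4 2 -4.6 3.9;0.7 3 -4.86 5.5;1 4 -4.86 7.1;1.3 5 -4.86 8.7;1.6 6 -4.86 10.3;1.61 6.6 -4.86 12;1.61 6.6 -4.86 13.6;1.61 6.6 -4.86 15.2"

```text
time: 27.5
tool_pos: [0.599, -0.1785, 0.2087]
orientation: [2.654, -1.68, -0.003]
wrist_force: [-0.6, -0.5, -1.4]
width: 0.0449
gripper_force: 42.4
```

```bash
python3 - <<'E'
from h import *
from rig import status
s=status.sense()
print(rows(s,[.5995,-.178,.21],[.98,.1985]))
E
```

```text
(array([-0.006, -0.016, -0.032,  2.776]), [[0.428, -0.904], [-0.904, -0.428]])
```

Call:
apply_moves:
  rows: "0 0 0 1.4;0 0 0 2.78;0 0 0.5 2.78;0 0 1.4 2.78;0 0 2.3 2.78;0 0 2.9 2.78;0 0 3.2 2.78;0 0 3.2 2.78;0 0 3.2 2.78"

```text
time: 28.4
tool_pos: [0.5999, -0.1777, 0.0835]
orientation: [-2.439, 1.979, -0.003]
wrist_force: [-0.5, -0.3, -0.6]
width: 0.0448
gripper_force: 42.3
```

```bash
python3 - <<'E'
from h import *
from rig import status
s=status.sense()
print(rows(s,[.5995,-.178,.0656],[.98,.1985]))
E
```

```text
(array([0.005, 0.012, 0.448, 0.086]), [[0.206, -0.979], [-0.979, -0.206]])
```

Call:
apply_moves:
  rows: "0 0.01 0.15 0.08;0 0.01 0.25 0.08;0 0.01 0.32 0.08;0 0.01 0.37 0.08;0 0.01 0.4 0.08;0 0.01 0.42 0.08;0 0.01 0.44 0.08;0 0.01 0.44 0.08"

```text
time: 29.2
tool_pos: [0.5992, -0.1775, 0.0656]
orientation: [-2.432, 1.988, -0.002]
wrist_force: [-2.4, 2.3, 5.2]
width: 0.0448
gripper_force: 43.1
```

Call:
apply_moves:
  rows: "0 0 0 0;0 0 0 0;0 0 0 0"
  jaw: 0.3

```text
time: 29.5
tool_pos: [0.5989, -0.1776, 0.0643]
orientation: [2.432, -1.988, 0.0]
wrist_force: [0.5, -0.2, -0.0]
width: 0.0556
gripper_force: 0.0
```

Call:
apply_moves:
  rows: "0 0 -0.3 0;0 0 -0.9 0;0 0 -2 0;0 0 -3 0;0 0 -3.4 0;0 0 -3.4 0"

```text
time: 30.1
tool_pos: [0.6002, -0.1779, 0.2053]
orientation: [-2.429, 1.986, -0.009]
wrist_force: [0.3, -0.8, 0.3]
width: 0.0554
gripper_force: 0.0
```

```bash
python3 - <<'E'
from h import *
from rig import status,eyes
s=status.sense();n=np.array([.98,.1985]);b=np.array([.5987,-.1795])
for a,z in((-.235,.2),(-.185,.2),(-.185,.075)):T=b+a*n;print(T,rows(s,[*T,z],[-.1985,.98]))
c=eyes.camera_params("side");F=ray([(305.,293.),(331.,337.)],.068,c);print("handle outer ~",(F[:,:2]-b)@n)
# use full 3D: bar pixels from crop (236,345),(328,505)
q=np.array([(236,347),(330,507)])/3.7+(240,200);F=ray(q,.0735,c);print(q,F,(F[:,:2]-b)@n,(F[:,:2]-b)@[-.1985,.98])
E
```

```text
[ 0.3684    -0.2261475] (array([  0.029,   5.919,   0.095, -17.997]), [[0.199, -0.98], [-0.98, -0.199]])
[ 0.4174    -0.2162225] (array([  0.029,   4.669,   0.103, -17.997]), [[0.199, -0.98], [-0.98, -0.199]])
[ 0.4174    -0.2162225] (array([  0.022,   4.689,   3.228, -17.997]), [[0.199, -0.98], [-0.98, -0.199]])
handle outer ~ [-0.14402915 -0.14361568]
[[303.78378378 293.78378378]
 [329.18918919 337.02702703]] [[ 0.44241163 -0.15530607  0.0735    ]
 [ 0.4647576  -0.26389821  0.0735    ]] [-0.14836011 -0.14801659] [ 0.0547333  -0.05612268]
```

Call:
apply_moves:
  rows: "0 1 0 -1;0 2 0 -2.6;0 3 0 -4.3;0 4 0 -6;0 5.05 0 -7.7;0 5.05 0 -9.4;0 5.05 0 -11.1;0 5.05 0 -12.8;0 5.05 0 -14.5;0 5.05 0 -16.2;0 5.05 0 -18;0 5.05 0 -18"
  jaw: -1

```text
time: 31.3
tool_pos: [0.4005, -0.2176, 0.1997]
orientation: [-3.125, -0.316, 0.002]
wrist_force: [1.0, -0.5, 0.2]
width: -0.0004
gripper_force: 0.0
```

```bash
python3 - <<'E'
from h import *
from rig import status,eyes
s=status.sense();n=np.array([.98,.1985]);b=np.array([.5987,-.1795])
T=b-.2*n;print(s["tool_pos"],s["q"].round(2),rows(s,[*T,.065],[-.1985,.98]))
p,_=eyes.snapshot("side");cv2.imwrite("pics/s9.png",p);c=cv2.resize(p[190:360,240:440],None,fx=3,fy=3);cv2.imwrite("pics/s9c.png",c)
E
```

```text
[ 0.40053174 -0.21757449  0.19967694] [-0.05 -0.36 -0.35 -0.   -1.58  1.82] (array([0.049, 0.053, 3.367, 0.022]), [[0.98, 0.2], [0.2, -0.98]])
```

View pics/s9c.png

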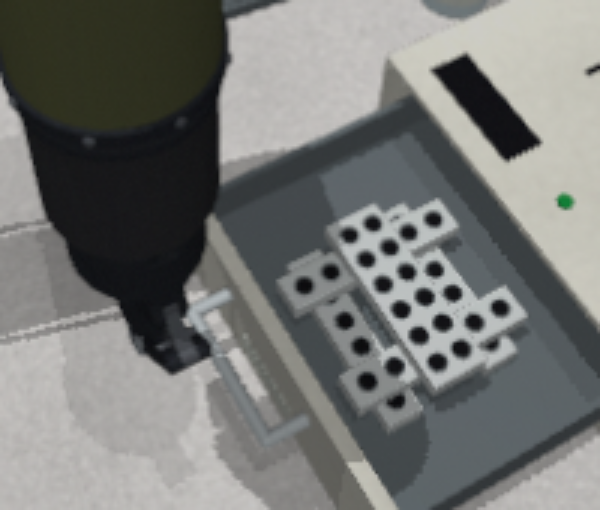

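```bash
python3 - <<'E'
from m import *
from rig import eyes
c=eyes.camera_params("side");p=cv2.imread("pics/s9.png");n=np.array([.98,.1985]);l=np.array([-.1985,.98])
f=lambda L,z:ray(np.array([holes(p,q,q,1)[0] for q in L]),z,c)[:,:2]
W=f([(356.7,268.3),(386,310.7),(364.3,264.3),(393.7,306)],.066);D=W[0]-W[1]+W[2]-W[3]
k=lambda *q:[(x/3+240,y/3+190) for x,y in q]
R=f(k((367,381),(500,308)),.05);Lf=f(k((304,286),(433,218)),.05)
print("wide",W.mean(0),"axis vs l deg",np.degrees(np.arctan2(-D[0],D[1])));print("right",R.mean(0),"left",Lf.mean(0),"mid",(R.mean(0)+Lf.mean(0))/2,[np.linalg.norm(x[1]-x[0]) for x in(R,Lf)])
e=W.mean(0)-(R.mean(0)+Lf.mean(0))/2;print("wide off along n,l mm",e@n*1e3,e@l*1e3)
E
```

```text
wide [ 0.59824852 -0.18190391] axis vs l deg 11.438243687969011
right [ 0.60850995 -0.22245481] left [ 0.59052032 -0.13661592] mid [ 0.59951514 -0.17953536] [np.float64(0.11863035583554057), np.float64(0.11895475354960591)]
wide off along n,l mm -1.7114405748491075 -2.0697555902865132
```

Call:
apply_moves:
  rows: "0 0 0.5 0;0 0 1.5 0;0 0 2.5 0;0.05 0.05 3.3 0;0.05 0.05 3.37 0;0.05 0.05 3.37 0"

```text
time: 31.95
tool_pos: [0.403, -0.2195, 0.066]
orientation: [3.126, 0.311, -0.002]
wrist_force: [0.4, -0.9, 1.3]
width: 0.0001
gripper_force: 0.0
```

The wide strip sits within about 2 mm of centre and is square. Next I push the drawer shut slowly.

Call:
apply_moves:
  rows: "0.2 0 0 0;0.4 0 0 0;0.5 0 0 0;0.56 0 0 0;0.62 0 0 0;0.68 0 0 0;0.74 0 0 0;0.8 0 0 0;0.86 0 0 0;0.92 0 0 0;1 0 0 0;1.08 0 0 0"

```text
time: 33.15
tool_pos: [0.4455, -0.2107, 0.0657]
orientation: [3.126, 0.314, -0.001]
wrist_force: [-2.0, -0.8, -0.1]
width: -0.0
gripper_force: 1.1
```

Call:
apply_moves:
  rows: "0.08 0 0 0;0.18 0 0 0;0.28 0 0 0;0.38 0 0 0;0.48 0 0 0;0.58 0 0 0;0.68 0 0 0;0.78 0 0 0;0.88 0 0 0;0.98 0 0 0;1.08 0 0 0;1.18 0 0 0"

```text
time: 34.35
tool_pos: [0.4921, -0.2012, 0.0657]
orientation: [3.126, 0.314, -0.0]
wrist_force: [-1.9, 0.0, -0.0]
width: -0.0002
gripper_force: 1.1
```

Call:
apply_moves:
  rows: "0.1 0 0 0;0.2 0 0 0;0.3 0 0 0;0.4 0 0 0;0.5 0 0 0;0.6 0 0 0;0.7 0 0 0;0.8 0 0 0;0.9 0 0 0;1 0 0 0;1.1 0 0 0;1.2 0 0 0"

```text
time: 35.55
tool_pos: [0.5392, -0.1917, 0.0657]
orientation: [3.126, 0.314, -0.0]
wrist_force: [-2.5, -0.1, 0.7]
width: -0.0003
gripper_force: 1.1
```

Call:
apply_moves:
  rows: "0.1 0 0 0;0.2 0 0 0;0.3 0 0 0;0.4 0 0 0;0.5 0 0 0;0.6 0 0 0;0.7 0 0 0;0.8 0 0 0;0.9 0 0 0;1 0 0 0;1.1 0 0 0;1.2 0 0 0"

```text
time: 36.75
tool_pos: [0.5863, -0.1821, 0.0657]
orientation: [3.126, 0.314, -0.0]
wrist_force: [-2.6, 0.5, 0.8]
width: 0.0004
gripper_force: 1.1
```

```bash
python3 - <<'E'
from h import *
from rig import status
s=status.sense();n=np.array([.98,.1985]);l=np.array([-.1985,.98]);e=s["tool_pos"][:2]-[.5987,-.1795];print(e@n,e@l,s["wrist_force"])
E
```

```text
-0.01270531423525885 -9.729704944798226e-05 [-2.58173179  0.45739925  0.82798291]
```

Call:
apply_moves:
  rows: "0.08 0 0 0;0.16 0 0 0;0.24 0 0 0;0.32 0 0 0;0.4 0 0 0;0.48 0 0 0;0.56 0 0 0;0.62 0 0 0;0.67 0 0 0;0.72 0 0 0;0.76 0 0 0;0.8 0 0 0"

```text
time: 37.95
tool_pos: [0.6174, -0.1758, 0.0657]
orientation: [3.126, 0.314, -0.0]
wrist_force: [-2.4, 0.7, 1.3]
width: 0.0004
gripper_force: 1.1
```

Call:
apply_moves:
  rows: "0.03 0 0 0;0.06 0 0 0;0.09 0 0 0;0.12 0 0 0;0.15 0 0 0;0.18 0 0 0"

```text
time: 38.55
tool_pos: [0.6242, -0.1744, 0.0657]
orientation: [3.126, 0.314, -0.001]
wrist_force: [-6.8, 0.7, 2.4]
width: -0.0001
gripper_force: 3.2
```

Call:
apply_moves:
  rows: "0.03 0 0 0;0.05 0 0 0;0.07 0 0 0;0.07 0 0 0;0.07 0 0 0"

```text
time: 39.05
tool_pos: [0.6243, -0.1744, 0.0657]
orientation: [-3.126, -0.313, 0.011]
wrist_force: [-14.0, 1.7, 7.4]
width: 0.0001
gripper_force: 6.8
```

It has reached the stop: the force is rising with no further travel. I'll back off, rise clear and check.

Call:
apply_moves:
  rows: "-0.1 0 0 0;-0.5 0 0 0;-1 0 0 0;-1.5 0 -0.5 0;-2 0 -1.5 0;-2.5 0 -2.5 0;-3.5 0 -3 0;-4.5 0 -3 0;-4.5 0 -3 0"

```text
time: 39.95
tool_pos: [0.449, -0.2105, 0.1881]
orientation: [3.125, 0.312, 0.009]
wrist_force: [0.5, 0.5, -0.5]
width: -0.0
gripper_force: 0.0
```

```bash
python3 - <<'E'
from h import *
from rig import eyes
a,_=eyes.snapshot("side");b,_=eyes.snapshot("scene");cv2.imwrite("pics/end.png",np.hstack([cv2.resize(a[60:360,180:580],(400,300)),cv2.resize(b[100:400,80:480],(400,300))]))
E
```

```text
(no output)
```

View pics/end.png

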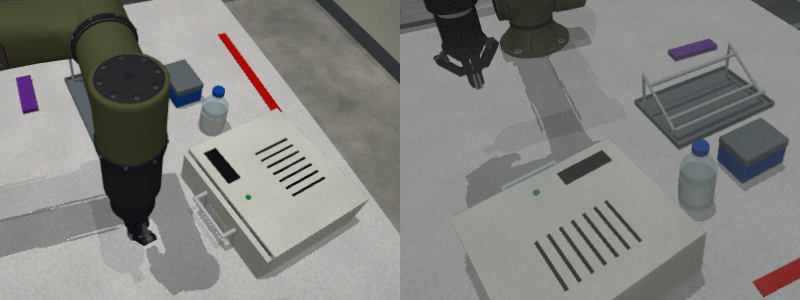

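The drawer front is flush with the unit at about (230,210), the rack is empty, and the bottle and tip box are still standing where they were.

```bash
python3 -c "
from rig import bot
print(bot.sign_off())"
```

```text
the job is handed in; nothing more can be done
None
```

The strips are stacked (last check before closing: square, wide strip about 2 mm off centre), the drawer is fully shut, the bottle and tip box stand where they were, and the job was handed in at about 40 s; I could not see the stack inside the closed drawer.

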